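# Release the locked incubator drawer by its hidden rear catch

### The job

The plate incubator has lost power with a microplate locked inside its drawer. Without picking anything up, push the orange tube rack sideways along the bench until it is out of the drawer's way; then find the release notch somewhere in the black rail on the incubator's back (black on black, so feel along the rail for it with a fingertip) and press the catch inside it, so that the drawer springs fully open without striking the rack. Finish with the hand clear, the rack standing on the bench and the three vials where they were.

Things in the scene. Friction and masses are not known exactly. Their poses are not given: they have to be found in the camera images.
- incubator: Low plate incubator, fixed, 150 deep (own x), 260 wide (y), 62 high. Origin: centre of its underside, on the bench; x points from its front to its back, y to the left of one facing its front, z up. White housing 62 high from x = -75 to +30; behind it a black finned deck 42 (fins 46) high to +55, then a black rail to +75. Front: drawer on the left (+y), dead grey control panel on the right.
- rail_mid (a point): Middle of the black back rail's outer face, axes as the incubator's: 75 behind its origin, 24 up. The rail is 260 long (y), 20 deep (x), from z = 6 to 42 above the bench; Somewhere in it is the one release notch, centred between 36 left and 36 right of this point (it differs from unit to unit). The notch itself is not listed: find it by touch.
- release_catch (a joint): Travel in m of the black spring catch in the notch: 0 at rest, 0.008 fully in. Notch: 42 wide, cut through the rail's full height and depth, open to the back and the top. The catch fills its width, 8 to 43 above the bench, its face 12 in from the rail's outer face. Press it towards the incubator's front (-x): 2.5 N rising to 6 N; at about 0.005 it frees the drawer; let go, it springs back.
- drawer_opening (a joint): Opening of the drawer in m: 0 shut (a pawl holds it, it cannot be pulled open), 0.055 fully open. Once freed, its spring pushes it fully open towards the incubator's -x in about half a second and keeps it there.
- drawer: The drawer; origin at the centre of its white front panel, 10 thick (x), 140 wide (y), 39 high, axes as the incubator's. Shut, that centre is at x = -74, y = +50, z = 32.5 of the incubator and the outer face at x = -79; it spans the incubator's y = -20 to +120 and opens 55 mm outwards, to x = -134.
- tube_rack: Orange tube block, 96 long (its own x), 56 wide (y), 36 high, about 0.09 kg, empty and loose, standing in front of the drawer with its length roughly along the incubator's front. Origin: centre of its underside. There is free bench to the right of the drawer, in front of the control panel.
- vial_1: Loose sample vial with yellow contents and black cap, 22 diameter, 44 high, standing on the bench to the right of the incubator; a bystander. Origin: centre of its underside.
- vial_2: As vial_1, with red contents.
- vial_3: As vial_1, with blue contents.

How it is judged:
On the way:
1. the catch inside the notch is pressed in (value of joint release_catch above 0.004 m).
At the end, for the whole second after the job is handed in: The drawer is open by more than 50 of its 55 mm, the catch has sprung back, the rack stands upright and still on the bench (within 5 mm of its surface, tilted less than 0.1 rad) and each vial is within 20 mm of where it was (value of joint drawer_opening above 0.05 m and value of joint release_catch below 0.002 m and height (world z) of tube_rack between -0.005 and 0.005 m and angle between tube_rack's own z axis and vertical below 0.1 rad and linear speed of tube_rack below 0.02 m/s and distance of each of vial_1, vial_2, vial_3 from where it was at the start of the episode below 0.02 m); the robot touches nothing.
It fails at once if the opening drawer strikes the rack (contact force between drawer and tube_rack above 0.5 N and value of joint drawer_opening above 0.003 m).
It fails at once if the rack is lifted or tipped (height (world z) of tube_rack above 0.012 m or angle between tube_rack's own z axis and vertical above 0.35 rad).
It fails at once if a vial is lifted or knocked over (height (world z) of any of vial_1, vial_2, vial_3 above 0.015 m or angle between any of vial_1, vial_2, vial_3's own z axis and vertical above 0.6 rad).
It also fails if it takes over 54 s, if anything falls off the work surface, if the arm or the gripper's body presses on something with over 40 N, if the wrist force passes 120 N, or if a joint passes its speed limit or range.

### The arm

A 7-joint arm with a two-finger parallel gripper is mounted at the origin on a cart in front of the work surface, level with it; the furniture and walls round the work are solid. World frame = base frame: x ahead of the robot, y to its left, z up, the work surface at z = 0. Lengths are in m, angles in rad, forces in N, time in s.
With the tool pointing down it reaches from about 0.4 to 0.85 m from the base axis. Payload 10.4 kg.
Tool frame: the origin (TCP) lies at the centre of the arm's flange, where the gripper is bolted on; the fingertips stand arm.tcp_to_tips ahead of it and the grasp point (between the pads) lies 164 mm ahead of it (arm.tcp_to_tips is the distance from the TCP to the fingertips, in m); z points along the fingers, x is the direction in which the jaws open and shut, and the axes are right-handed (so a half turn about z gives the same grasp; the last joint's range is limited). The gripper opens to 87 mm and grips with 3 to 60 N. Pads are 19 mm wide; open, the fingers measure 117 mm over their backs; the gripper's body (75 mm by 190 mm) begins 51 mm behind the grasp point.
Start: joints at [-1.171, 0.332, -0.065, 1.46, 0.022, 1.35, -0.088], TCP at [0.256, 0.57, 0.405] pointing down, gripper open.
Joint ranges: [-2.6, 2.6], [-0.5, 2.12], [-1.47, 1.34], [0.16, 2.42], [-1.27, 4.41], [0.06, 2.06], [-2.6, 2.6]. Speed limits (rad/s): [2.22, 2.22, 2.79, 2.79, 3.14, 3.14, 3.14].

### API

Orientations are given as a 3x3 rotation matrix whose columns are the frame's x, y, z axes.
In Python, from station import arm gives the robot as it stands.
- The arm moves only by the shell command python3 -m inch 'ROWS' [OPENING] [FORCE]. ROWS is JSON, a list that holds one entry, the list of rows, each a list of 6 numbers: the shift along the tool's x, y, z in mm, then the turn, a rotation vector about the tool's x, y, z in degrees. In form: [[[dx, dy, dz, rx, ry, rz], ...]]. A call has 1 to 12 rows; each row is the pose to reach, as a shift and turn from the pose commanded when the call began, along the tool's axes at that moment; what a row does not reach only later rows make up. A row lasts 1/10 s, in which the tool goes at most 50 mm and 8.59 degrees, less where a joint would pass 70% of its speed; a pose out of reach is approached as far as the arm can. A call with a gripper value outside its range is refused whole. OPENING is the opening in per cent of the stroke, from 0 (shut) to 100 (fully open), set as the call begins (- or left out, the last holds). The fingers move at their own pace and stop on an object; FORCE is the grip in N (left out, the last holds). Time passes only in rows, so rows that repeat a pose let the fingers close. It gives the time, the measured TCP pose, the force and the opening at its end, in the units of the state.
- arm.get_state(): the state, without advancing time (a new reading comes with each control period).
- arm.snapshot(name): name is "scene" or "side" or "wrist"; returns a dict with "pixels" (384x512x3 uint8, blue, green, red), "range_z" (384x512 float32, m along the optical axis (not along the pixel's ray), 0 where there is no reading), "camera_matrix" (3x3 intrinsics, pixels), "camera_from_world" (4x4, takes a point from world to camera coordinates). Camera axes: x right, y down, z forward; pixel columns grow to the right and rows downward; lengths in m; the calibration is good to about 2 mm. The wrist camera is an equidistant fisheye: a pixel r from the principal point sees the ray r / f radians off the axis. A picture is of the moment at which its call begins.
- arm.sign_off(): hands the job in, once; it reports no verdict.
The state is a dict: "time": time; "joint_positions": joint angles; "joint_velocities": joint speeds; "joint_torque": joint torques, N m; "eef_pos": TCP position; "ee_rot": TCP orientation; "wrist_force": force on the tool from outside, world axes, zero at the start; "wrist_torque": the same for the moment, N m; "grip_width": opening from 0.0 (shut) to 1.0 (fully open).
Only numpy, scipy, OpenCV 4.12 (cv2) and the standard library are available. Lean on these libraries where they do the work, as an engineer would, in place of code of your own. Each camera call takes 0.05 s, during which the arm holds its last target.

## Working session

There is one attempt and no reset: what is moved stays moved. The work goes in short steps, Python scripts to look and compute and a shell command to move; the robot and the scene stay as the last step left them, time stands still between calls to the robot, and variables do not carry over. Pictures are saved under pics/ and viewed, and the job is handed in when it is done.

```bash
ls; mkdir -p pics
python3 - <<'E'
from station import arm
import cv2,numpy as np
for n in("scene","side","wrist"):
    s=arm.snapshot(n); cv2.imwrite(f"pics/{n}0.png",s["pixels"]); np.savez(f"{n}0.npz",**s)
    print(n,s["camera_matrix"].tolist(),np.round(s["camera_from_world"],3).tolist())
st=arm.get_state()
print({k:np.round(v,3).tolist() for k,v in st.items()},arm.tcp_to_tips)
E
```

```text
pics
scene [[401.13983835803015, 0.0, 259.6964616304907], [0.0, 401.13983835803015, 188.99114381175482], [0.0, 0.0, 1.0]] [[0.849, -0.528, 0.002, -0.336], [-0.263, -0.425, -0.866, 0.237], [0.458, 0.735, -0.5, 0.541], [0.0, 0.0, 0.0, 1.0]]
side [[429.30152168658964, 0.0, 246.50542905029627], [0.0, 429.30152168658964, 187.3117356234454], [0.0, 0.0, 1.0]] [[-0.896, -0.444, -0.013, 0.506], [-0.138, 0.307, -0.942, 0.099], [0.422, -0.842, -0.336, 0.95], [0.0, 0.0, 0.0, 1.0]]
wrist [[297.3186396354542, 0.0, 251.24551623313548], [0.0, 297.3186396354542, 190.38922254695098], [0.0, 0.0, 1.0]] [[0.411, 0.912, -0.002, -0.625], [0.884, -0.397, 0.248, -0.03], [0.225, -0.104, -0.969, 0.391], [0.0, 0.0, 0.0, 1.0]]
{'time': 0.15, 'joint_positions': [-1.171, 0.333, -0.065, 1.461, 0.022, 1.35, -0.088], 'joint_velocities': [-0.0, -0.002, 0.0, -0.002, -0.001, 0.001, -0.002], 'joint_torque': [0.001, -62.364, 0.025, -39.014, -0.061, 0.037, 0.0], 'eef_pos': [0.256, 0.57, 0.404], 'ee_rot': [[0.41, 0.912, -0.0], [0.912, -0.41, -0.001], [-0.001, 0.0, -1.0]], 'wrist_force': [-0.429, -0.522, 0.234], 'wrist_torque': [-0.027, 0.017, -0.016], 'grip_width': 1.002} 0.1822
```

View pics/scene0.png

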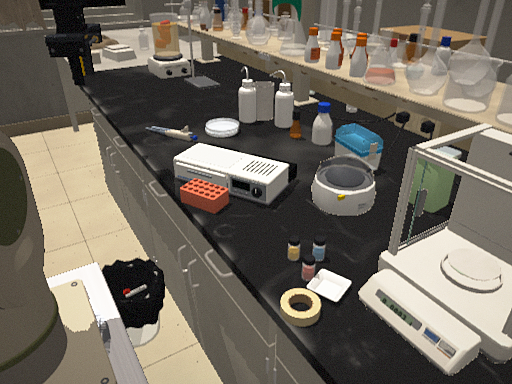

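View pics/side0.png

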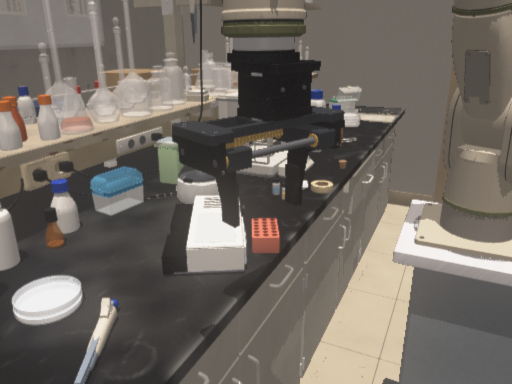

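View pics/wrist0.png

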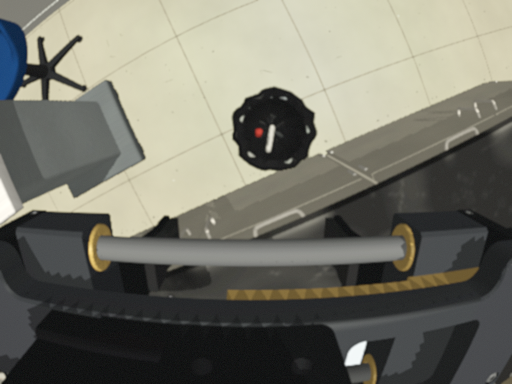

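The scene view shows the incubator around (235,172), the orange rack at (205,195), and the vials at (294,250), (319,250) and (309,268). Next I measure them using depth and plane casts.

```bash
cat > h.py <<'E'
import numpy as np,cv2
def world(s):
    K=s["camera_matrix"];T=s["camera_from_world"];d=s["range_z"].astype(float)
    v,u=np.mgrid[:d.shape[0],:d.shape[1]]
    P=np.stack([(u-K[0,2])/K[0,0]*d,(v-K[1,2])/K[1,1]*d,d],-1)
    W=(P-T[:3,3])@T[:3,:3]; W[d<=0]=np.nan
    return W
def cast(s,uv,z):
    K=s["camera_matrix"];T=s["camera_from_world"]
    uv=np.atleast_2d(uv).astype(float)
    r=np.c_[(uv[:,0]-K[0,2])/K[0,0],(uv[:,1]-K[1,2])/K[1,1],np.ones(len(uv))]@T[:3,:3]
    c=-T[:3,:3].T@T[:3,3]
    return c+r*((z-c[2])/r[:,2])[:,None]
def proj(s,X):
    K=s["camera_matrix"];T=s["camera_from_world"]
    p=np.atleast_2d(X)@T[:3,:3].T+T[:3,3]
    return p[:,:2]/p[:,2:]*[K[0,0],K[1,1]]+[K[0,2],K[1,2]]
E
python3 - <<'E'
from h import *
for n in("scene","side"):
    s=dict(np.load(n+"0.npz")); W=world(s)
    hsv=cv2.cvtColor(s["pixels"],cv2.COLOR_BGR2HSV)
    near=np.zeros(hsv.shape[:2],bool)
    if n=="scene": near[140:215,165:300]=1
    else: near[180:285,160:285]=1
    top=near&(abs(W[...,2]-.062)<.008)&(hsv[...,1]<70)&(hsv[...,2]>90)
    org=near&(hsv[...,1]>140)&((hsv[...,0]<12)|(hsv[...,0]>172))&(hsv[...,2]>70)
    for nm,m,z in(("inc",top,.062),("rack",org&(abs(W[...,2]-.036)<.006),.036)):
        P=W[m]; print(n,nm,m.sum(),"z",np.round(np.median(P[:,2]),4))
        ys,xs=np.nonzero(m); C=cast(s,np.c_[xs,ys],z)[:,:2]*1000
        r=cv2.minAreaRect(C.astype(np.float32)); print(r, cv2.boxPoints(r).round(0).tolist())
    big=cv2.resize(s["pixels"][130:290,150:350],None,fx=4,fy=4*.9,interpolation=cv2.INTER_CUBIC) ; cv2.imwrite(f"pics/{n}z.png",big[:600])
s=dict(np.load("scene0.npz"));hsv=cv2.cvtColor(s["pixels"],cv2.COLOR_BGR2HSV);W=world(s)
for c in((294,250),(319,250),(309,268)):
    u,v=c;w=W[v-12:v+14,u-9:u+10].reshape(-1,3);w=w[(w[:,2]>.01)&(w[:,2]<.06)]
    print(c,len(w),np.round(np.median(w,0),3),w[:,:2].min(0).round(3),w[:,:2].max(0).round(3),w[:,2].max().round(3))
# bench edge and tall things
E
```

```text
scene inc 2417 z 0.063
((485.05426025390625, 280.238037109375), (120.80902099609375, 263.714599609375), 29.424396514892578) [[368.0, 365.0], [497.0, 136.0], [602.0, 195.0], [473.0, 425.0]]
scene rack 625 z 0.0369
((397.7042236328125, 237.00062561035156), (62.21495819091797, 100.85394287109375), 27.500898361206055) [[347.0, 267.0], [393.0, 178.0], [449.0, 207.0], [402.0, 296.0]]
side inc 2438 z 0.0621
((528.564208984375, 245.55870056152344), (133.57884216308594, 408.1650695800781), 37.42937469482422) [[351.0, 367.0], [600.0, 43.0], [706.0, 124.0], [458.0, 448.0]]
side rack 43 z 0.0362
((389.4934997558594, 237.8151397705078), (22.071657180786133, 74.5306167602539), 26.699623107910156) [[363.0, 266.0], [396.0, 200.0], [416.0, 209.0], [383.0, 276.0]]
(294, 250) 225 [ 0.45  -0.026  0.031] [ 0.437 -0.072] [ 0.464 -0.01 ] 0.046
(319, 250) 267 [ 0.487 -0.051  0.033] [ 0.442 -0.086] [ 0.501 -0.035] 0.046
(309, 268) 297 [ 0.441 -0.082  0.029] [ 0.434 -0.096] [ 0.487 -0.048] 0.046
```

View pics/scenez.png

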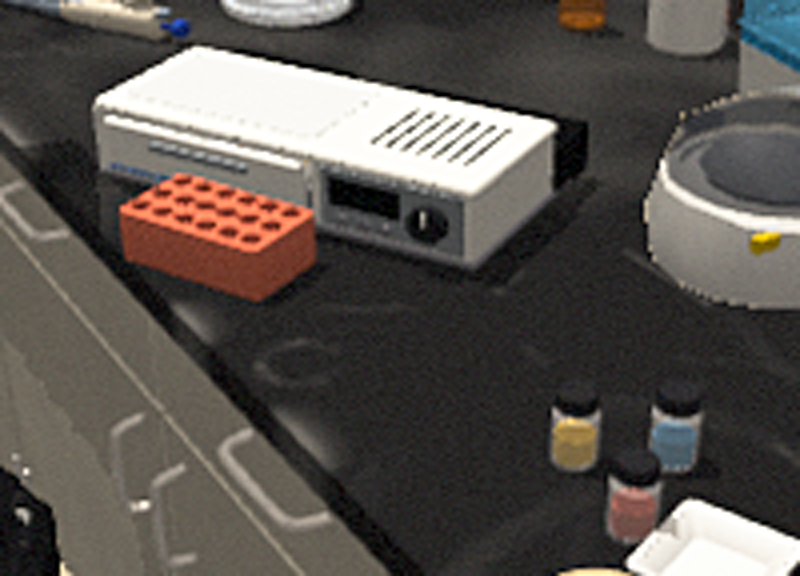

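View pics/sidez.png

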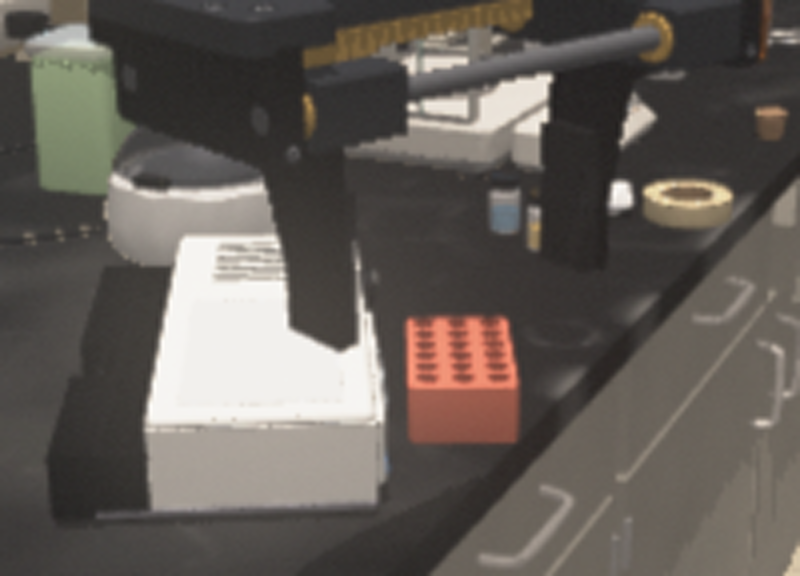

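Run:
```python
from h import *
s=dict(np.load("scene0.npz"));d=dict(np.load("side0.npz"))
def zc(p): return np.array(p)/[4,3.6]+[150-.375,130-.36]
def L(nm,s,pts,z):
    C=cast(s,[zc(p) for p in pts],z)[:,:2]*1000
    print(nm,C.round(0).tolist()); return C
a=L("inc scene FL BL BR FR",s,[(97,97),(200,47),(557,124),(472,195)],.062)
for i in range(4):
    e=a[(i+1)%4]-a[i]; print(np.hypot(*e).round(),np.degrees(np.arctan2(e[1],e[0])).round(1))
b=L("inc side BL FL BR",d,[(148,422),(382,422),(183,236)],.062)
L("side rail bottom/top: left outer bottom corner",d,[(52,513)],.006)
L("side rail top outer left",d,[(70,378),(152,378)],.042)
L("rack side top 4",d,[(407,317),(510,316),(518,388),(407,388)],.036)
L("rack scene top FL,BL,BR,FR",s,[(120,208),(180,173),(315,213),(255,247)],.036)
L("inc scene front right bottom",s,[(472,268)],.001)
W=world(s)
# bench edge: z~0 min x for each y
m=(abs(W[...,2])<.006)
for y in np.arange(-.2,.6,.1):
    q=W[m&(abs(W[...,1]-y)<.01)]; print("edge y",y.round(1),q[:,0].min().round(3) if len(q) else None)
```

```text
inc scene FL BL BR FR [[387.0, 375.0], [474.0, 419.0], [598.0, 197.0], [505.0, 144.0]]
98.0 26.7
254.0 -60.8
106.0 -150.4
259.0 117.3
inc side BL FL BR [[471.0, 428.0], [376.0, 384.0], [600.0, 199.0]]
side rail bottom/top: left outer bottom corner [[519.0, 442.0]]
side rail top outer left [[559.0, 369.0], [521.0, 351.0]]
rack side top 4 [[448.0, 210.0], [397.0, 185.0], [355.0, 275.0], [405.0, 298.0]]
rack scene top FL,BL,BR,FR [[357.0, 272.0], [403.0, 296.0], [445.0, 209.0], [400.0, 191.0]]
inc scene front right bottom [[515.0, 158.0]]
edge y -0.2 0.356
edge y -0.1 0.115
edge y 0.0 0.115
edge y 0.1 0.115
edge y 0.2 0.355
edge y 0.3 0.355
edge y 0.4 0.355
edge y 0.5 0.356
```

The 26° rack sits at about (401,242) mm and the incubator at about (510,295) mm, turned 28.5°. The rack has to move about 88 mm along the incubator's −y. I'll go to its left end first.

```bash
python3 -m inch '[[[-20,22,15,0,0,5],[-50,55,40,0,0,12],[-80,88,65,0,0,20],[-110,121,90,0,0,28],[-140,154,115,0,0,35],[-170,186,135,0,0,39.8],[-186,203,145,0,0,39.8],[-186,203,145,0,0,39.8],[-186,203,145,0,0,39.8],[-186,203,145,0,0,39.8]]]' 23
```

```text
time: 1.15
eef_pos: [0.3648, 0.3183, 0.2602]
ee_rot: [[0.898, 0.439, 0.0], [0.439, -0.898, 0.001], [0.001, -0.001, -1.0]]
wrist_force: [1.0, -0.2, -0.2]
grip_width: 0.251
```

```bash
python3 -m inch '[[[0,0,20,0,0,0],[0,0,42,0,0,0],[0,0,58,0,0,0],[0,0,65,0,0,0],[0,0,65,0,0,0],[0,0,65,0,0,0]]]'
python3 - <<'E'
from station import arm
import cv2
for n in("scene","side"):
    s=arm.snapshot(n)["pixels"]
    cv2.imwrite(f"pics/{n}1.png",cv2.resize(s[120:270,150:350],None,fx=4,fy=4))
E
```

```text
time: 1.75
eef_pos: [0.3653, 0.3178, 0.1955]
ee_rot: [[0.899, 0.439, 0.001], [0.439, -0.899, 0.001], [0.001, -0.001, -1.0]]
wrist_force: [0.6, 0.1, 0.4]
grip_width: 0.233
```

View pics/side1.png

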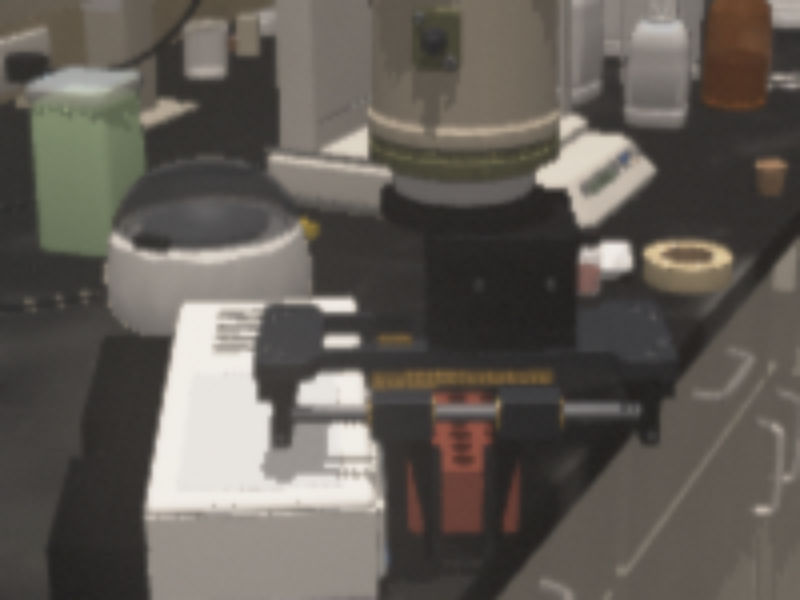

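View pics/scene1.png

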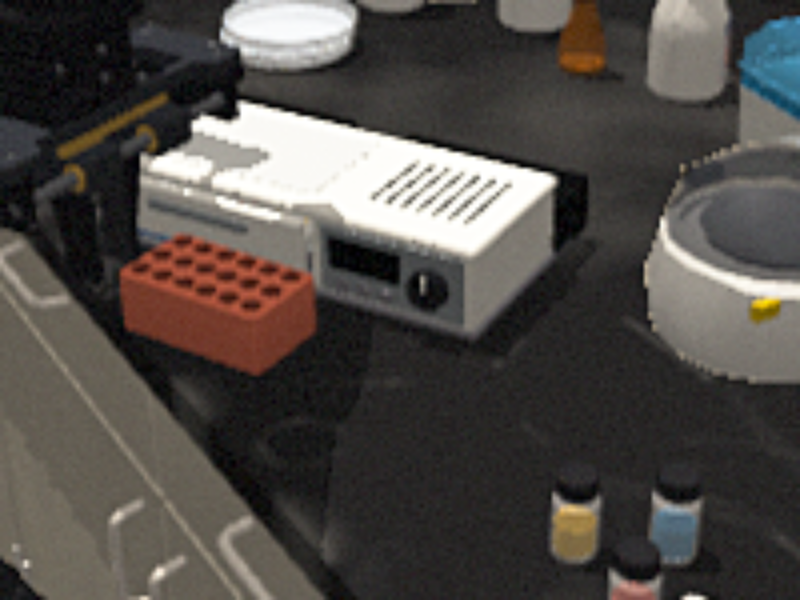

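The side view shows the two fingertips centred on the rack's left end, around (460,540), and clear of the housing. I push along tool y.

```bash
python3 -m inch '[[[0,6,0,0,0,0],[0,14,0,0,0,0],[0,20,0,0,0,0],[0,26,0,0,0,0],[0,32,0,0,0,0],[0,40,0,0,0,0],[0,48,0,0,0,0],[0,56,0,0,0,0],[0,64,0,0,0,0],[0,72,0,0,0,0],[0,80,0,0,0,0],[0,80,0,0,0,0]]]'
python3 - <<'E'
from station import arm
import cv2
for n in("scene","side"):
    s=arm.snapshot(n)["pixels"]
    cv2.imwrite(f"pics/{n}2.png",cv2.resize(s[120:270,150:350],None,fx=4,fy=4))
E
```

```text
time: 3.05
eef_pos: [0.4008, 0.2439, 0.1947]
ee_rot: [[0.9, 0.436, 0.0], [0.436, -0.9, -0.0], [-0.0, 0.0, -1.0]]
wrist_force: [-0.3, 0.2, 0.3]
grip_width: 0.234
```

View pics/scene2.png

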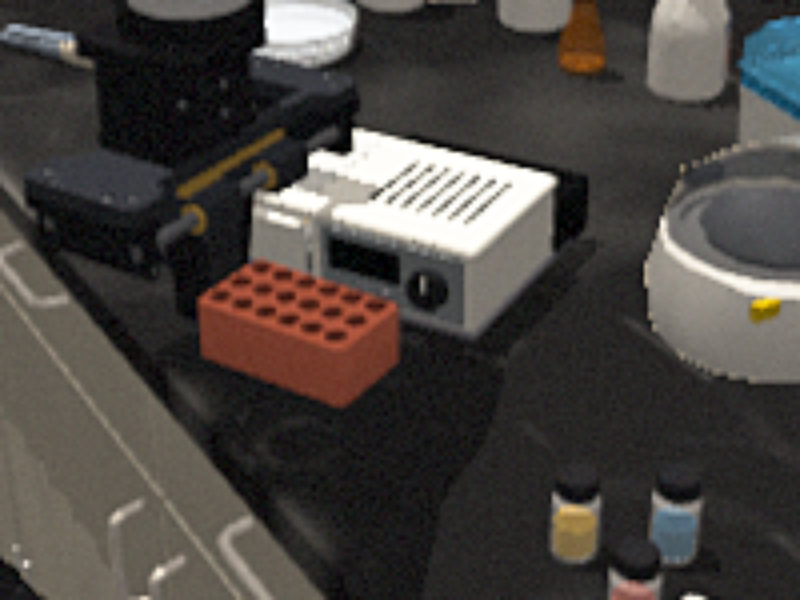

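The rack (scene crop around (300,330)) is sliding upright and straight. I push the remaining distance with some extra margin.

```bash
python3 -m inch '[[[0,6,0,0,0,0],[0,13,0,0,0,0],[0,20,0,0,0,0],[0,27,0,0,0,0],[0,33,0,0,0,0],[0,37,0,0,0,0],[0,40,0,0,0,0],[0,40,0,0,0,0],[0,30,0,0,0,0],[0,15,0,0,0,0],[0,15,-20,0,0,0],[0,15,-40,0,0,0]]]'
cat > rk.py <<'E'
from station import arm
from h import *
import sys
o=np.array([510,295.]);R=np.array([[.879,-.477],[.477,.879]])
for n in("scene","side"):
    s=arm.snapshot(n); hsv=cv2.cvtColor(s["pixels"],cv2.COLOR_BGR2HSV)
    org=(hsv[...,1]>120)&((hsv[...,0]<12)|(hsv[...,0]>172))&(hsv[...,2]>50)
    W=world(s); m=org&(abs(W[...,2]-.036)<.006)&(abs(W[...,0]-.44)<.12)&(abs(W[...,1]-.18)<.15)
    ys,xs=np.nonzero(m)
    if len(xs)>20:
        C=cast(s,np.c_[xs,ys],.036)[:,:2]*1000; r=cv2.minAreaRect(C.astype(np.float32))
        print(n,len(xs),np.round(r[0],0),np.round(r[1],0),r[2],"inc corners",((cv2.boxPoints(r)-o)@R).round(0).tolist())
    cv2.imwrite(f"pics/{n}{sys.argv[1]}.png",cv2.resize(s["pixels"][120:270,150:350],None,fx=4,fy=4))
E
python3 rk.py 3
```

```text
time: 4.35
eef_pos: [0.4059, 0.2329, 0.2349]
ee_rot: [[0.898, 0.44, -0.001], [0.44, -0.898, -0.001], [-0.001, 0.0, -1.0]]
wrist_force: [1.1, 1.0, 0.6]
grip_width: 0.231
scene 742 [439. 152.] [ 65. 100.] 27.351139068603516 inc corners [[-162.0, -41.0], [-164.0, -141.0], [-99.0, -142.0], [-97.0, -42.0]]
side 160 [439. 164.] [ 54. 101.] 25.654924392700195 inc corners [[-149.0, -29.0], [-154.0, -130.0], [-101.0, -133.0], [-96.0, -32.0]]
```

View pics/scene3.png

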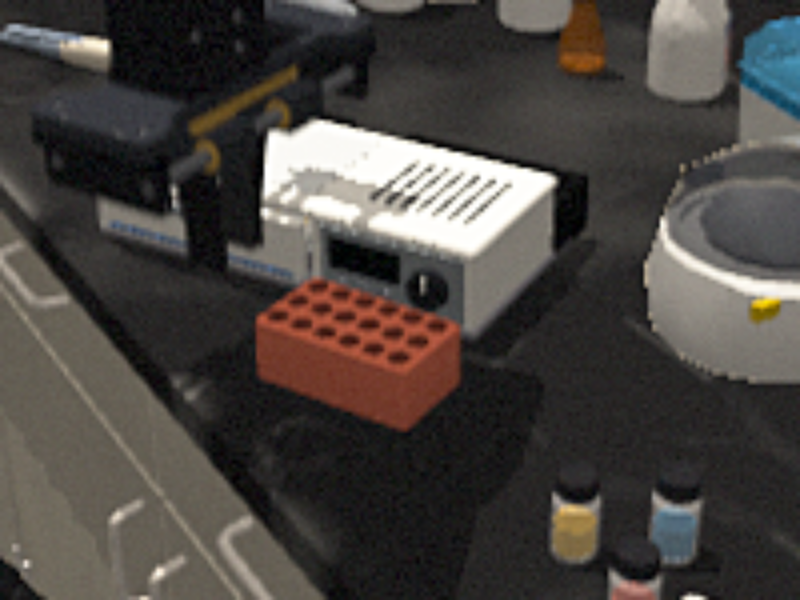

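Run:
```python
from h import *
s=dict(np.load("scene0.npz"))
o=np.array([510,295.]);R=np.array([[.879,-.477],[.477,.879]])
def q(p,z):
    C=cast(s,np.array(p)/4+[150-.375,120-.375],z)[:,:2]*1000; print(C.round(0).tolist(),((C-o)@R).round(0).tolist())
q([(315,279),(257,318),(460,322),(403,362)],.036)
q([(257,375),(403,430)],.0)
q([(313,240)],.04)
```

```text
[[444.0, 207.0], [399.0, 187.0], [488.0, 128.0], [443.0, 110.0]] [[-100.0, -46.0], [-149.0, -42.0], [-100.0, -136.0], [-147.0, -130.0]]
[[397.0, 188.0], [438.0, 103.0]] [[-150.0, -40.0], [-155.0, -134.0]]
[[461.0, 241.0]] [[-69.0, -24.0]]
```

Casting the corners puts the rack's left end near y = −40, against the drawer edge at −20 to −24. That leaves the drawer's path clear. Next I check for obstacles behind the rail.

Run:
```python
from h import *
o=np.array([.510,.295]);R=np.array([[.879,-.477],[.477,.879]])
for n in("scene","side"):
    s=dict(np.load(n+"0.npz")); W=world(s); 
    I=(W[...,:2]-o)@R
    m=(W[...,2]>.015)&(W[...,2]<.6)&(I[...,0]>.085)&(I[...,0]<.35)&(abs(I[...,1])<.3)
    H={}
    for i,z in zip(I[m],W[...,2][m]):
        k=tuple((np.floor(i/.03)*30).round().astype(int)); H.setdefault(k,[]).append(z)
    print(n,{k:(len(v),round(max(v),2)) for k,v in sorted(H.items()) if len(v)>4})
```

```text
scene {(np.int64(120), np.int64(210)): (14, np.float64(0.02)), (np.int64(120), np.int64(240)): (71, np.float64(0.05)), (np.int64(120), np.int64(270)): (44, np.float64(0.04)), (np.int64(150), np.int64(-270)): (5, np.float64(0.08)), (np.int64(180), np.int64(-300)): (71, np.float64(0.08)), (np.int64(180), np.int64(-270)): (313, np.float64(0.1)), (np.int64(180), np.int64(-240)): (186, np.float64(0.09)), (np.int64(180), np.int64(180)): (42, np.float64(0.03)), (np.int64(180), np.int64(210)): (28, np.float64(0.03)), (np.int64(210), np.int64(-300)): (232, np.float64(0.2)), (np.int64(210), np.int64(-270)): (64, np.float64(0.09)), (np.int64(210), np.int64(-240)): (75, np.float64(0.1)), (np.int64(210), np.int64(-210)): (248, np.float64(0.09)), (np.int64(210), np.int64(-180)): (66, np.float64(0.09)), (np.int64(210), np.int64(150)): (49, np.float64(0.03)), (np.int64(210), np.int64(180)): (34, np.float64(0.03)), (np.int64(210), np.int64(210)): (36, np.float64(0.03)), (np.int64(210), np.int64(240)): (21, np.float64(0.03)), (np.int64(240), np.int64(-300)): (141, np.float64(0.2)), (np.int64(240), np.
[... 4729 characters left out ...]
05, np.float64(0.08)), (np.int64(300), np.int64(0)): (206, np.float64(0.08)), (np.int64(300), np.int64(180)): (9, np.float64(0.03)), (np.int64(300), np.int64(210)): (15, np.float64(0.03)), (np.int64(330), np.int64(-270)): (7, np.float64(0.33)), (np.int64(330), np.int64(-240)): (153, np.float64(0.33)), (np.int64(330), np.int64(-210)): (173, np.float64(0.26)), (np.int64(330), np.int64(-180)): (176, np.float64(0.29)), (np.int64(330), np.int64(-150)): (107, np.float64(0.22)), (np.int64(330), np.int64(-120)): (114, np.float64(0.2)), (np.int64(330), np.int64(-90)): (223, np.float64(0.12)), (np.int64(330), np.int64(-30)): (36, np.float64(0.08)), (np.int64(330), np.int64(0)): (34, np.float64(0.07))}
```

Nothing stands within about 260 mm behind the rail. I lift, cross over and close the fingers.

```bash
python3 -m inch '[[[0,0,-25,0,0,0],[0,0,-60,0,0,0],[30,-5,-80,0,0,-1],[65,-11,-80,0,0,-2.5],[100,-17,-80,0,0,-2.5],[135,-23,-80,0,0,-2.5],[170,-29,-80,0,0,-2.5],[205,-35,-80,0,0,-2.5],[225,-38.6,-80,0,0,-2.5],[230,-38.6,-80,0,0,-2.5],[230,-38.6,-80,0,0,-2.5],[230,-38.6,-80,0,0,-2.5]]]' 0 20; python3 rk.py 4
```

```text
time: 5.65
eef_pos: [0.5961, 0.3668, 0.3144]
ee_rot: [[0.879, 0.477, -0.001], [0.477, -0.879, -0.0], [-0.001, -0.0, -1.0]]
wrist_force: [-0.4, -0.3, -0.0]
grip_width: 0.004
scene 760 [439. 152.] [ 65. 102.] 26.539398193359375 inc corners [[-162.0, -39.0], [-165.0, -141.0], [-100.0, -143.0], [-96.0, -42.0]]
side 377 [437. 166.] [ 54. 106.] 25.654924392700195 inc corners [[-150.0, -24.0], [-155.0, -130.0], [-101.0, -133.0], [-96.0, -27.0]]
```

View pics/side4.png

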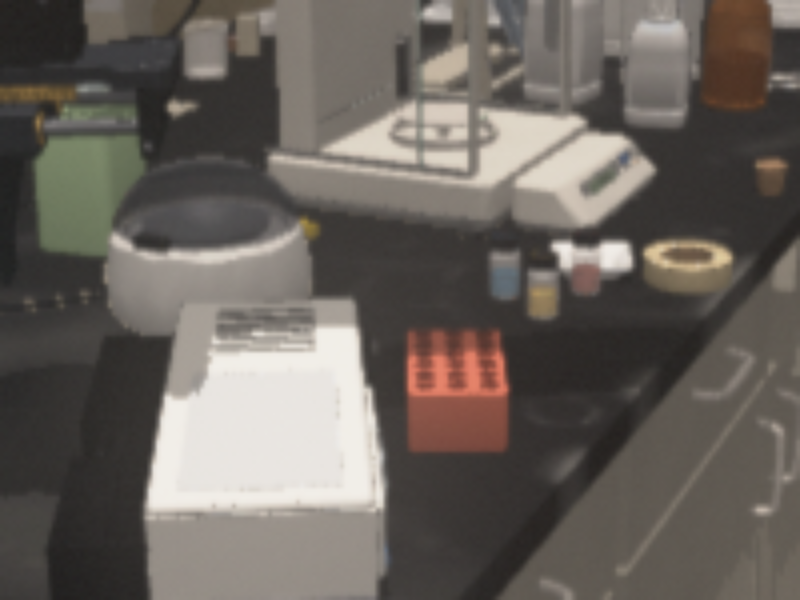

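Run:
```python
from h import *
s=dict(np.load("side0.npz"))
o=np.array([510,295.]);R=np.array([[.879,-.477],[.477,.879]])
def q(p,z):
    C=cast(s,np.array(p)/4+[150-.375,120-.375],z)[:,:2]*1000; print(C.round(0).tolist(),((C-o)@R).round(0).tolist())
q([(408,391),(508,391)],.036)
q([(410,451),(505,451)],.0)
```

```text
[[448.0, 208.0], [398.0, 185.0]] [[-96.0, -47.0], [-151.0, -43.0]]
[[447.0, 209.0], [398.0, 187.0]] [[-97.0, -45.0], [-150.0, -42.0]]
```

Both views put the rack's left end at y ≈ −43, about 20 mm clear of the drawer. I descend behind the rail with the tips at z ≈ 0.02.

```bash
python3 -m inch '[[[0,0,20,0,0,0],[0,0,45,0,0,0],[0,0,70,0,0,0],[0,0,92,0,0,0],[0,0,106,0,0,0],[0,0,112,0,0,0],[0,0,112,0,0,0],[0,0,112,0,0,0]]]' && python3 -m inch '[[[-4,0,0,0,0,0],[-8,0,0,0,0,0],[-10,0,0,0,0,0],[-12,0,0,0,0,0],[-13,0,0,0,0,0],[-13,0,0,0,0,0]]]'; python3 rk.py 5
```

```text
time: 6.55
eef_pos: [0.5971, 0.3673, 0.204]
ee_rot: [[0.879, 0.477, 0.001], [0.477, -0.879, 0.001], [0.002, -0.0, -1.0]]
wrist_force: [0.7, -0.2, 0.8]
grip_width: 0.005
time: 7.15
eef_pos: [0.5852, 0.3609, 0.2028]
ee_rot: [[0.879, 0.477, 0.0], [0.477, -0.879, 0.0], [0.0, -0.0, -1.0]]
wrist_force: [-0.1, 0.1, 0.3]
grip_width: 0.007
scene 738 [439. 153.] [ 63. 101.] 26.539398193359375 inc corners [[-160.0, -39.0], [-163.0, -140.0], [-100.0, -142.0], [-96.0, -42.0]]
side 341 [438. 164.] [ 54. 101.] 25.654924392700195 inc corners [[-150.0, -29.0], [-155.0, -130.0], [-101.0, -133.0], [-96.0, -32.0]]
```

View pics/side5.png

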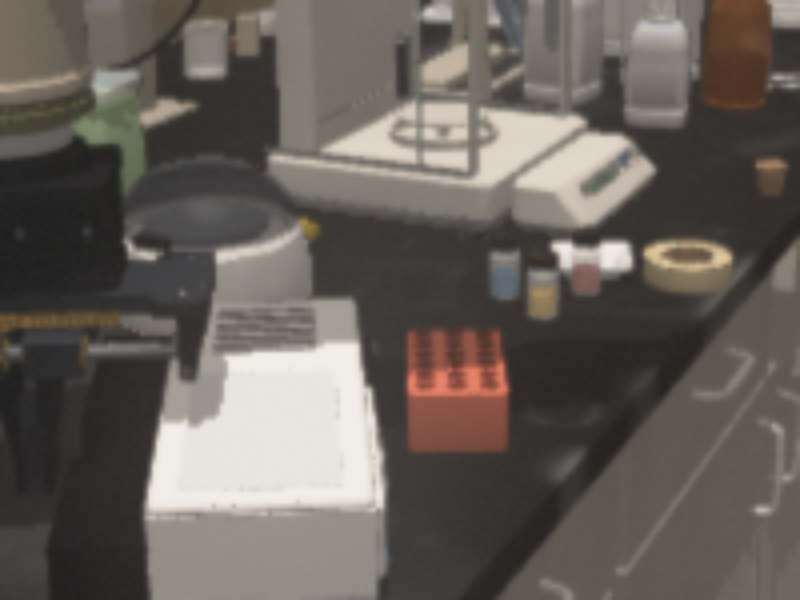

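The fingertips (side crop, around (30,480)) hang just behind the rail. I feel forward in small steps.

```bash
python3 -m inch '[[[-1,0,0,0,0,0],[-2,0,0,0,0,0],[-3,0,0,0,0,0],[-4,0,0,0,0,0],[-4,0,0,0,0,0]]]'; python3 -m inch '[[[-1,0,0,0,0,0],[-2,0,0,0,0,0],[-3,0,0,0,0,0],[-4,0,0,0,0,0],[-4,0,0,0,0,0]]]'
```

```text
time: 7.75
eef_pos: [0.5817, 0.359, 0.2028]
ee_rot: [[0.879, 0.477, -0.0], [0.477, -0.879, 0.0], [0.0, -0.0, -1.0]]
wrist_force: [-0.1, -0.1, 1.1]
grip_width: 0.007
time: 8.25
eef_pos: [0.5781, 0.3571, 0.2028]
ee_rot: [[0.879, 0.477, -0.0], [0.477, -0.879, 0.0], [0.0, -0.0, -1.0]]
wrist_force: [0.2, -0.2, -0.8]
grip_width: 0.004
```

```bash
python3 -m inch '[[[-1,0,0,0,0,0],[-2,0,0,0,0,0],[-2,0,0,0,0,0]]]'; python3 -m inch '[[[-1,0,0,0,0,0],[-2,0,0,0,0,0],[-2,0,0,0,0,0]]]'
```

```text
time: 8.55
eef_pos: [0.5764, 0.3561, 0.2028]
ee_rot: [[0.879, 0.477, -0.0], [0.477, -0.879, 0.0], [-0.0, -0.0, -1.0]]
wrist_force: [-0.3, 0.3, 0.1]
grip_width: 0.007
time: 8.85
eef_pos: [0.5746, 0.3551, 0.2027]
ee_rot: [[0.879, 0.477, -0.0], [0.477, -0.879, 0.0], [-0.0, -0.0, -1.0]]
wrist_force: [0.8, 0.6, 0.4]
grip_width: 0.005
```

```bash
python3 -m inch '[[[-1,0,0,0,0,0],[-2,0,0,0,0,0],[-2,0,0,0,0,0]]]'; python3 -m inch '[[[-1,0,0,0,0,0],[-2,0,0,0,0,0],[-2,0,0,0,0,0]]]'
```

```text
time: 9.15
eef_pos: [0.5729, 0.3542, 0.2028]
ee_rot: [[0.879, 0.477, -0.0], [0.477, -0.879, 0.0], [0.0, -0.0, -1.0]]
wrist_force: [0.7, -1.0, -0.0]
grip_width: 0.004
time: 9.45
eef_pos: [0.5711, 0.3532, 0.2028]
ee_rot: [[0.879, 0.477, -0.0], [0.477, -0.879, 0.0], [-0.0, -0.0, -1.0]]
wrist_force: [0.5, -0.1, 0.5]
grip_width: 0.001
```

```bash
python3 -m inch '[[[-1,0,0,0,0,0],[-2,0,0,0,0,0],[-2,0,0,0,0,0]]]'; python3 -m inch '[[[-1,0,0,0,0,0],[-2,0,0,0,0,0],[-2,0,0,0,0,0]]]'
```

```text
time: 9.75
eef_pos: [0.5694, 0.3523, 0.2027]
ee_rot: [[0.879, 0.477, -0.0], [0.477, -0.879, 0.0], [-0.0, -0.0, -1.0]]
wrist_force: [0.1, 1.0, 0.7]
grip_width: 0.005
time: 10.05
eef_pos: [0.5676, 0.3513, 0.2028]
ee_rot: [[0.879, 0.477, -0.0], [0.477, -0.879, 0.0], [-0.0, -0.0, -1.0]]
wrist_force: [0.4, 0.0, -0.6]
grip_width: 0.007
```

```bash
python3 -m inch '[[[-1,0,0,0,0,0],[-2,0,0,0,0,0],[-2,0,0,0,0,0]]]'; python3 -m inch '[[[-1,0,0,0,0,0],[-2,0,0,0,0,0],[-2,0,0,0,0,0]]]';python3 rk.py 6
```

```text
time: 10.35
eef_pos: [0.566, 0.3504, 0.2029]
ee_rot: [[0.879, 0.477, 0.0], [0.477, -0.879, 0.0], [0.0, -0.0, -1.0]]
wrist_force: [1.5, 0.6, -0.5]
grip_width: 0.004
time: 10.65
eef_pos: [0.5645, 0.3496, 0.2031]
ee_rot: [[0.879, 0.477, 0.002], [0.477, -0.879, 0.001], [0.002, -0.0, -1.0]]
wrist_force: [4.1, 2.0, -1.1]
grip_width: 0.004
scene 756 [439. 153.] [ 64. 102.] 26.539398193359375 inc corners [[-160.0, -39.0], [-164.0, -141.0], [-100.0, -143.0], [-96.0, -42.0]]
side 345 [437. 166.] [ 54. 106.] 25.654924392700195 inc corners [[-150.0, -24.0], [-155.0, -130.0], [-101.0, -133.0], [-96.0, -27.0]]
```

View pics/scene6.png

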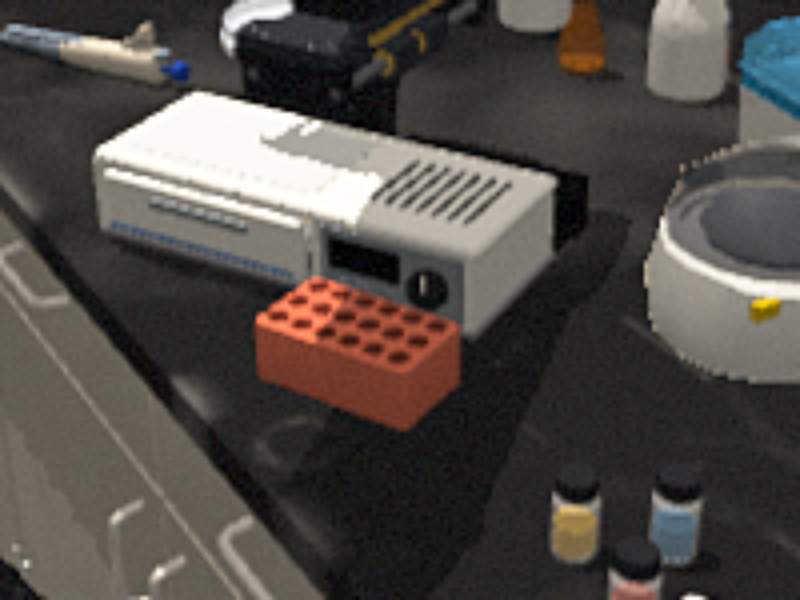

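View pics/side6.png

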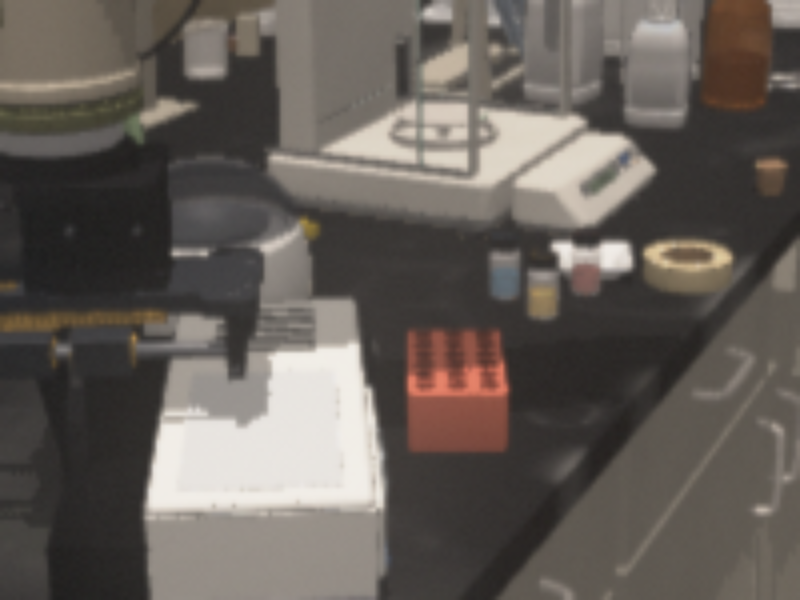

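There's contact, 4.5 N, with the TCP at x_inc ≈ 74, which is too deep to be the rail's face. It is probably the catch. I press on in small steps and watch the stiffness.

```bash
python3 -m inch '[[[-1,0,0,0,0,0],[-2,0,0,0,0,0],[-2,0,0,0,0,0]]]'; python3 -m inch '[[[-1,0,0,0,0,0],[-2,0,0,0,0,0],[-2,0,0,0,0,0]]]'
```

```text
time: 11.05
eef_pos: [0.5628, 0.3487, 0.2031]
ee_rot: [[0.879, 0.477, 0.002], [0.477, -0.879, 0.001], [0.002, -0.0, -1.0]]
wrist_force: [4.5, 2.4, -1.0]
grip_width: 0.006
time: 11.35
eef_pos: [0.561, 0.3477, 0.2032]
ee_rot: [[0.879, 0.477, 0.001], [0.477, -0.879, 0.001], [0.002, -0.0, -1.0]]
wrist_force: [5.5, 2.7, -0.2]
grip_width: 0.006
```

The force rises softly (4.5, 5.1, 6.1 N over 4 mm), which matches the catch spring. One more step, then a look.

```bash
python3 -m inch '[[[-1,0,0,0,0,0],[-2,0,0,0,0,0],[-2,0,0,0,0,0],[-2,0,0,0,0,0]]]'; python3 rk.py 7
```

```text
time: 11.75
eef_pos: [0.5593, 0.3467, 0.2032]
ee_rot: [[0.879, 0.477, 0.001], [0.477, -0.879, 0.001], [0.002, -0.0, -1.0]]
wrist_force: [5.1, 2.6, -0.7]
grip_width: 0.006
scene 754 [432. 184.] [ 77. 173.] 12.436171531677246 inc corners [[-135.0, 33.0], [-183.0, -133.0], [-108.0, -154.0], [-60.0, 12.0]]
side 277 [438. 164.] [ 54. 101.] 25.654924392700195 inc corners [[-150.0, -29.0], [-155.0, -130.0], [-101.0, -133.0], [-96.0, -32.0]]
```

View pics/scene7.png

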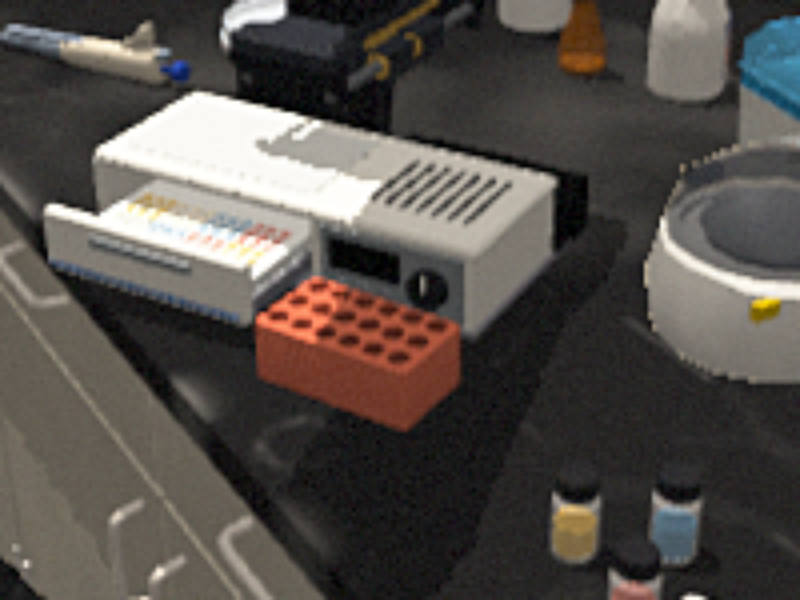

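The drawer is sliding open (panel around (150,260)) past the rack, which hasn't moved. I retract backwards and lift.

```bash
python3 -m inch '[[[4,0,0,0,0,0],[10,0,0,0,0,0],[18,0,0,0,0,0],[26,0,0,0,0,0],[34,0,0,0,0,0],[40,0,-5,0,0,0],[40,0,-25,0,0,0],[40,0,-50,0,0,0],[40,0,-80,0,0,0],[40,0,-110,0,0,0],[40,0,-120,0,0,0],[40,0,-120,0,0,0]]]'; python3 rk.py 8
python3 - <<'E'
from h import *
s=dict(np.load("scene0.npz"))
o=np.array([510,295.]);R=np.array([[.879,-.477],[.477,.879]])
C=cast(s,np.array([(45,206),(250,262)])/4+[150-.375,120-.375],.052)[:,:2]*1000; print("drawer top front",((C-o)@R).round(0).tolist())
E
```

```text
time: 13.05
eef_pos: [0.5946, 0.3659, 0.3246]
ee_rot: [[0.879, 0.477, 0.002], [0.477, -0.879, 0.002], [0.003, -0.0, -1.0]]
wrist_force: [0.5, -1.2, -0.8]
grip_width: 0.005
scene 758 [432. 184.] [ 77. 173.] 12.436171531677246 inc corners [[-135.0, 33.0], [-183.0, -133.0], [-108.0, -154.0], [-60.0, 12.0]]
side 327 [438. 164.] [ 54. 101.] 25.65492057800293 inc corners [[-150.0, -29.0], [-155.0, -130.0], [-101.0, -133.0], [-96.0, -32.0]]
drawer top front [[-130.0, 119.0], [-125.0, -21.0]]
```

View pics/scene8.png

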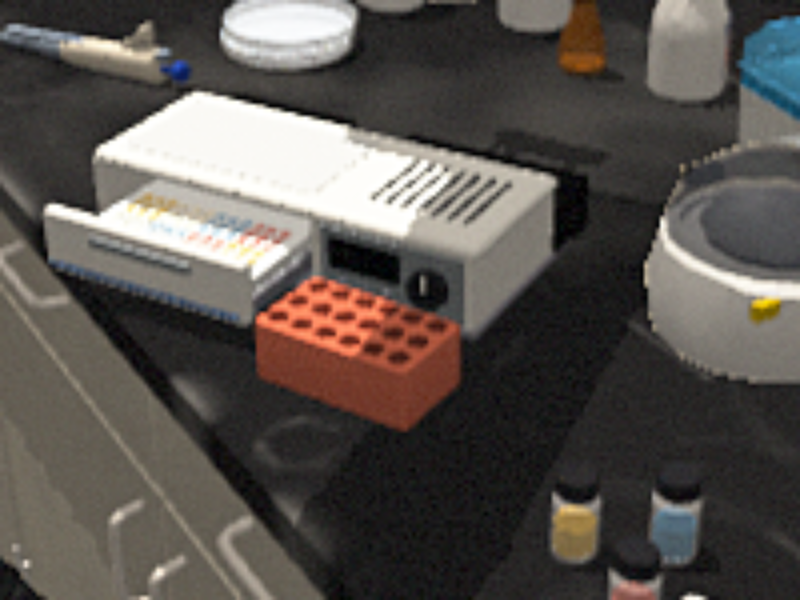

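View pics/side8.png

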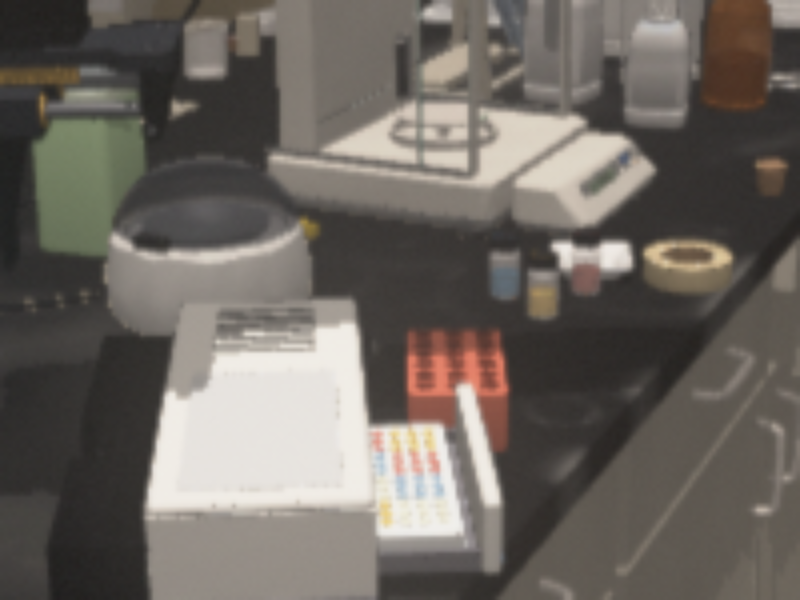

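The drawer sits in the same place in both pictures, so it has stopped against its end stop. The rack and vials are where they were, and the hand is clear.

```bash
python3 -c "
from station import arm
print(arm.sign_off())"
```

```text
the job is handed in; nothing more can be done
None
```

The drawer is open and the job is handed in at about 13 s; it reported no verdict.

- **Rack:** I pushed it about 95 mm to the right with the two fingertips against its left end. It stayed upright on the bench. Corner casts from both cameras put its left end about 20 mm beyond the drawer's right edge.
- **Notch and catch:** I felt forward with the closed fingertips about 22 mm left of the rail's middle, and the first spot I tried was the notch. Contact came too deep to be the rail face. The force then rose softly from 4.5 to about 6 N over roughly 4 mm, the way the catch spring should. The next step showed the drawer open.
- **Last checks:** The drawer panel was in the same place in two pictures about 1.3 s apart. I measured its top edge at x ≈ −125 to −130, which fits full opening (outer face −134, inner edge −124). The rack had not moved when the drawer opened, and the vials looked unmoved. The hand was clear, with no significant wrist force.

**Disagreements and limits:**
- The automatic orange-mask rectangles gave the rack's left end as anywhere from −24 to −42 mm, and the last scene-camera one also picked up the coloured plate wells. I relied on the hand-picked corner casts (−40 to −47 mm) and the pictures.
- I judged the vials by eye and did not remeasure them.
- I could not see the catch spring back, only that the finger had left it.

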